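# Build up the powder sieve tower

### The arm

A 7-joint arm with a two-finger parallel gripper is mounted at the origin on the work surface. World frame = base frame: x ahead of the robot, y to its left, z up, the work surface at z = 0. Lengths are in m, angles in rad, forces in N, time in s.
With the tool pointing down it reaches from about 0.425 to 0.925 m from the base axis. Payload 6.8 kg.
Tool frame: the origin (TCP) lies at the very end of the fingers, on their centre line; the grasp point (between the pads) lies r.grip_depth behind it (r.grip_depth is the distance from the TCP to the grasp point, in m); z points along the fingers, x is the direction in which the jaws open and shut, and the axes are right-handed (so a half turn about z gives the same grasp; the last joint's range is limited). The gripper opens to 85 mm and grips with 20 to 120 N. Pads are 22 mm wide; open, the fingers measure 114 mm over their backs; the gripper's body (76 mm by 85 mm) begins 54 mm behind the grasp point. The pads swing forward as they close: fully open they stand 13 mm farther back than shut.
Start: joints at [1.213, 0.477, 0.022, 1.555, -0.011, 1.109, -0.083], TCP at [0.167, -0.654, 0.231] pointing down, gripper open.
Joint ranges: [-2.96, 2.96], [-0.34, 2.1], [-1.41, 1.46], [0.24, 2.44], [-1.37, 4.51], [0.17, 1.92], [-2.96, 2.96]. Speed limits (rad/s): [2.39, 2.39, 3.14, 3.14, 3.14, 3.14, 3.14].

### API

Orientations are given as a rotation vector (axis times angle).
In Python, from bench import readout, grab_frame, workorder, r gives the robot as it stands.
- The arm moves only by the shell command python3 -m handwheel 'ROWS' [FORCE]. ROWS is text: rows parted by semicolons, each of 7 numbers parted by spaces: the shift along the tool's x, y, z in mm, then the turn, a rotation vector about the tool's x, y, z in degrees, then the finger opening in mm, from 0 to 85.4. A call has 1 to 12 rows; each row is the pose to reach, as a shift and turn from the pose commanded when the call began, along the tool's axes at that moment; what a row does not reach only later rows make up. A row lasts 1/8 s, in which the tool goes at most 62.5 mm and 10.7 degrees, less where a joint would pass 70% of its speed; a pose out of reach is approached as far as the arm can. A call with a gripper value outside its range is refused whole. The fingers move at their own pace and stop on an object; FORCE is the grip in N (left out, the last holds). Time passes only in rows, so rows that repeat a pose let the fingers close. It gives the time, the measured TCP pose, the force and the opening at its end, in the units of the state.
- readout.get_obs(): the state, without advancing time (a new reading comes with each control period).
- grab_frame(name): name is "scene" or "top"; returns a dict with "pixels" (400x640x3 uint8, red, green, blue), "fx", "fy", "cx", "cy" (pixels), "rvec" (rotation vector, rad) and "tvec" (3), from world to camera coordinates, as OpenCV has them. Camera axes: x right, y down, z forward; pixel columns grow to the right and rows downward; lengths in m; the calibration is good to about 2 mm. A picture is of the moment at which its call begins. There is no depth.
- workorder.hand_in(): hands the job in, once; it reports no verdict.
The state is a dict: "clock": time; "joints": joint angles; "qvel": joint speeds; "tau": joint torques, N m; "tcp_pos": TCP position; "orientation": TCP orientation; "contact_force": force on the tool from outside, world axes, zero at the start; "moment": the same for the moment, N m; "grip_width": finger opening in m.
Only numpy, scipy, OpenCV 4.12 (cv2) and the standard library are available. Lean on these libraries where they do the work, as an engineer would, in place of code of your own. Each camera call takes 0.05 s, during which the arm holds its last target.

### The job

Build the sieve tower on the round white shaker base, from the bottom up and one part at a time: the receiver pan (the one with the wide foot) on the base, then the low fine sieve, then the tall coarse sieve, and the knobbed lid on top. Seat each part fully and level in the one below before fetching the next, let everything go, and leave the small amber bottle, the white jar and the white dish where they stand.

Things in the scene. Friction and masses are not known exactly. Their poses are not given: they have to be found in the camera images.
- base_seat (a point): round white shaker base, fixed to the table, 124 mm across, 24 mm high; on it a grey locating collar (outside 100 mm, inside 80 mm across, 6 mm high) around a black rubber seat. This point is the centre of the seat, 24 mm above the table; z up. The collar's top is 30 mm above the table
- receiver_mid (a point): steel receiver pan, loose, 55 mm tall: a straight open cup, 58 mm outside and 52 mm inside diameter, closed solid floor, on a wider foot disc 72 mm across and 5 mm thick. The foot drops into the base's collar with 4 mm to spare all round. This point is on its axis, half-way up (27.5 mm above its underside); z up
- fine_sieve_mid (a point): fine sieve, loose, the low one: steel ring 58 mm outside and 52 mm inside diameter, 36 mm tall in all, with a dense, closed-looking brass gauze in its bottom. Its lowest 6 mm are a narrower skirt, 47 mm across with a chamfered edge, that drops into the open top of the part below (2.5 mm to spare all round) until the 58 mm ring sits on that part's rim. This point is on its axis, half-way up (18 mm above the skirt's underside); z up. About 0.09 kg
- coarse_sieve_mid (a point): coarse sieve, loose, the tall one: same steel ring, rim and skirt as the fine sieve (58 mm outside, 52 mm inside, skirt 47 mm by 6 mm) but 58 mm tall in all, with an open grid of brass wires 12 mm apart in its bottom, through which one sees what is below. This point is on its axis, half-way up (29 mm above the skirt's underside); z up. About 0.12 kg
- lid_mid (a point): lid, loose, 40 mm tall in all: a steel skirt 47 mm across and 6 mm high below, a steel disc 58 mm across and 6 mm thick, and on it an upright black cylindrical knob 20 mm across and 28 mm high. The skirt drops into the open top of the part below until the disc sits on its rim. This point is on its axis, 20 mm above the skirt's underside (8 mm above the disc); z up
- vial_mid (a point): small amber bottle with a white cap, loose, 28 mm across, 58 mm tall, not to be moved; this point is half-way up its axis
- jar_mid (a point): white ointment jar with a lid, loose, 44 mm across, 42 mm tall, not to be moved; this point is half-way up its axis
- dish_mid (a point): white porcelain dish, loose, 84 mm across the rim, 32 mm tall, empty, not to be moved; this point is on its axis, half-way up
There are look-alikes about, which are no part of the job. What is shaped like the part that bears coarse_sieve_mid but blue or purple is not meant.

How it is judged:
By the outcome, as a careful person would: the job done as asked, in the order asked, and still so for the second after the job is handed in, with the robot touching nothing.
It also fails if it takes over 120 s, if anything falls off the work surface, if the arm or the gripper's body presses on something with over 40 N, if the wrist force passes 120 N, or if a joint passes its speed limit or range.

## Working session

There is one attempt and no reset: what is moved stays moved. The work goes in short steps, Python scripts to look and compute and a shell command to move; the robot and the scene stay as the last step left them, time stands still between calls to the robot, and variables do not carry over. Pictures are saved under pics/ and viewed, and the job is handed in when it is done.

```bash
ls; mkdir -p pics; python3 - <<'E'
from bench import readout, grab_frame, workorder, r
import cv2
o=readout.get_obs()
for k,v in o.items(): print(k,v)
print(r.grip_depth, [a for a in dir(r) if a[0]!='_'])
for n in("scene","top"):
    f=grab_frame(n); cv2.imwrite(f"pics/{n}0.png",f["pixels"][:,:,::-1]); print(n,f["fx"],f["fy"],f["cx"],f["cy"],f["rvec"],f["tvec"])
E
```

```text
pics
clock 0.0
joints [ 1.21291087  0.47777772  0.02233746  1.55645803 -0.01153298  1.1092847
 -0.0831397 ]
qvel [-7.83224682e-04  6.38455470e-04 -1.45478870e-03  1.17670106e-03
 -7.13926883e-04 -9.55817193e-05 -2.56677433e-04]
tau [-1.17380412e-03 -5.96452904e+01  1.60788663e+00 -2.81197894e+01
  1.24062819e-02  9.52763774e-03 -1.40285181e-05]
tcp_pos [ 0.16670759 -0.65347988  0.23033788]
orientation [-2.48002283e+00  1.92682856e+00  2.32761354e-03]
contact_force [-0.10709957  0.26114972 -1.34284599]
moment [ 0.02047448  0.00403395 -0.00852738]
grip_width 0.08527832068407362
0.0187 ['Unreachable', 'grip_depth']
scene 405.94632871923574 405.94632871923574 323.0589043057014 202.5849055209189 [ 0.69647406  2.57552194 -1.14665248] [ 0.48371146 -0.1474029   1.13225598]
top 497.2655434133361 497.2655434133361 321.44248684038195 198.9202328187609 [ 2.19351254 -2.17347369  0.13109211] [-0.01066094  0.60082198  1.23402234]
```

View pics/scene0.png

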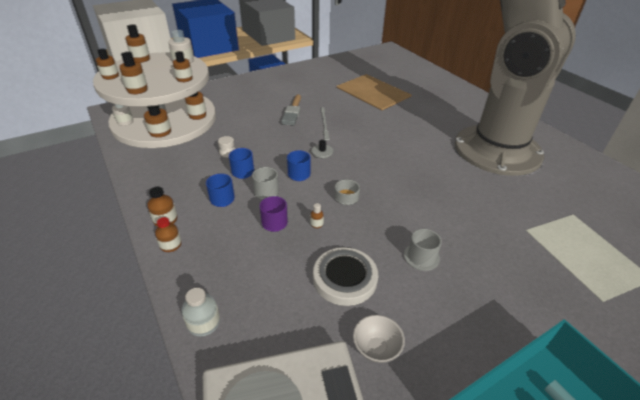

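View pics/top0.png

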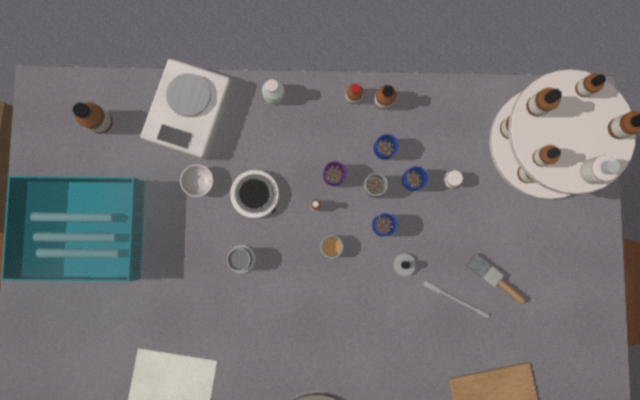

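```bash
cat > h.py <<'E'
import numpy as np, cv2
from bench import readout, grab_frame, workorder, r
def cam(f):
    K=np.array([[f["fx"],0,f["cx"]],[0,f["fy"],f["cy"]],[0,0,1.]]);return K,np.array(f["rvec"],float),np.array(f["tvec"],float)
def proj(f,P):
    K,rv,t=cam(f);return cv2.projectPoints(np.array(P,float).reshape(-1,1,3),rv,t,K,None)[0].reshape(-1,2)
def ray(f,px):
    K,rv,t=cam(f);R=cv2.Rodrigues(rv)[0]
    d=R.T@np.linalg.solve(K,np.array([px[0],px[1],1.]));return -R.T@t,d/np.linalg.norm(d)
def onz(f,px,z):
    c,d=ray(f,px);return c+d*(z-c[2])/d[2]
def tri(f1,p1,f2,p2):
    c1,d1=ray(f1,p1);c2,d2=ray(f2,p2)
    s=np.linalg.lstsq(np.c_[d1,-d2],c2-c1,rcond=None)[0]
    a=c1+s[0]*d1;b=c2+s[1]*d2;return (a+b)/2,np.linalg.norm(a-b)
def crop(f,x0,y0,w,h,s,name):
    p=f["pixels"][y0:y0+h,x0:x0+w,::-1];cv2.imwrite("pics/"+name,cv2.resize(p,None,fx=s,fy=s,interpolation=cv2.INTER_CUBIC))
E
python3 - <<'E'
from h import *
np.set_printoptions(precision=4,suppress=True)
for n in("scene","top"):
    f=grab_frame(n); print(n,ray(f,(320,200)),proj(f,[[0,0,0],[.167,-.654,.23],[.5,0,0],[.5,.3,0],[0.5,0,.2]]))
    if n=="top": crop(f,150,130,320,150,2.5,"tc.png")
    else: crop(f,170,120,280,250,2.4,"sc.png")
o=readout.get_obs();print(cv2.Rodrigues(o["orientation"])[0],o["clock"])
E
```

```text
scene (array([0.9112, 0.5555, 0.6316]), array([-0.3911, -0.6416, -0.6598])) [[496.4834 149.7367]
 [326.2123   5.9079]
 [346.7202 209.4686]
 [436.6041 305.9894]
 [352.8716 134.9536]]
top (array([0.4798, 0.0246, 1.2857]), array([ 0.0937, -0.0207, -0.9954])) [[317.1465 441.0294]
 [633.3017 400.0837]
 [318.8594 238.9283]
 [201.8724 237.944 ]
 [320.6272 237.4932]]
[[ 0.2472 -0.969  -0.0004]
 [-0.969  -0.2472  0.0011]
 [-0.0011  0.0001 -1.    ]] 0.2
```

View pics/tc.png

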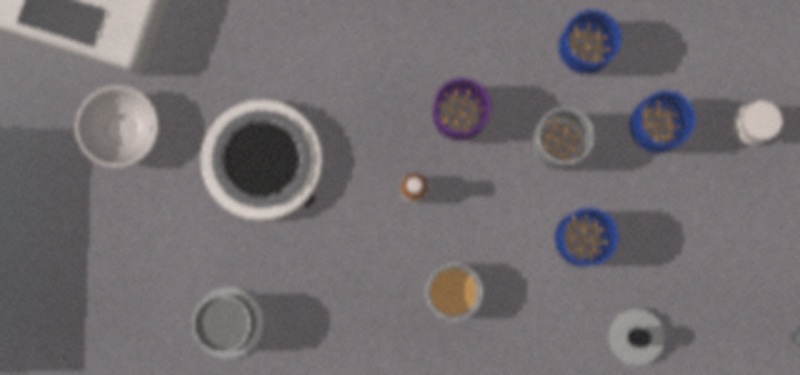

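View pics/sc.png

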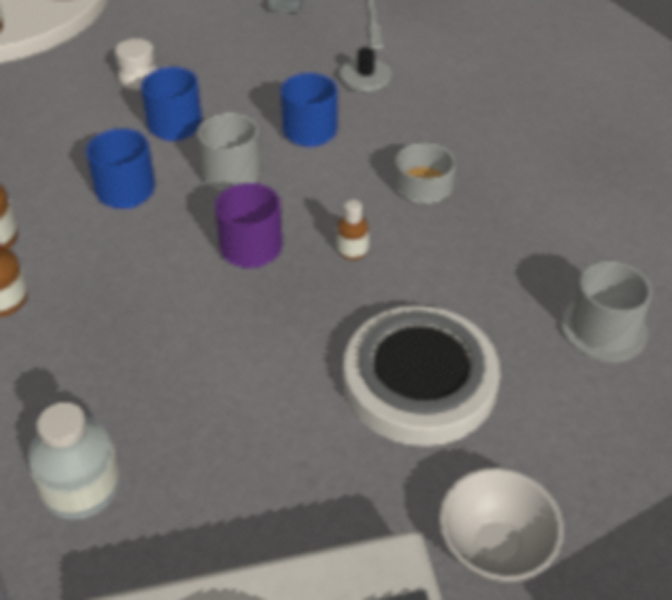

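```bash
cat > mont.py <<'E'
from h import *
def mont(f,cs,name,s=5,w=52,grid=10):
    t=[]
    for (x,y) in cs:
        x0,y0=int(x-w//2),int(y-w//2)
        p=f["pixels"][y0:y0+w,x0:x0+w,::-1]
        p=cv2.resize(p,None,fx=s,fy=s,interpolation=cv2.INTER_CUBIC)
        p=cv2.convertScaleAbs(p,alpha=1.3)
        for k in range(w):
            for ax in (0,1):
                v=(x0,y0)[ax]+k
                if v%grid==0:
                    q=int((k+.5)*s)
                    a,b=((q,0),(q,s*w)) if ax==0 else ((0,q),(s*w,q))
                    cv2.line(p,a,b,(0,255,255),1)
                    cv2.putText(p,str(v),(q+1,9) if ax==0 else (0,q-1),0,.33,(0,255,0),1)
        t.append(p)
    while len(t)%3:t.append(np.zeros_like(t[0]))
    cv2.imwrite("pics/"+name,np.vstack([np.hstack(t[i:i+3]) for i in range(0,len(t),3)]))
E
python3 - <<'E'
from mont import *
f=grab_frame("top");mont(f,[(240,259),(331,247),(375,184),(404,265),(255,194),(315,205)],"mt.png")
f=grab_frame("scene");mont(f,[(424,250),(347,191),(265,181),(322,148),(346,274),(317,214)],"ms.png")
E
```

```text
(no output)
```

View pics/mt.png

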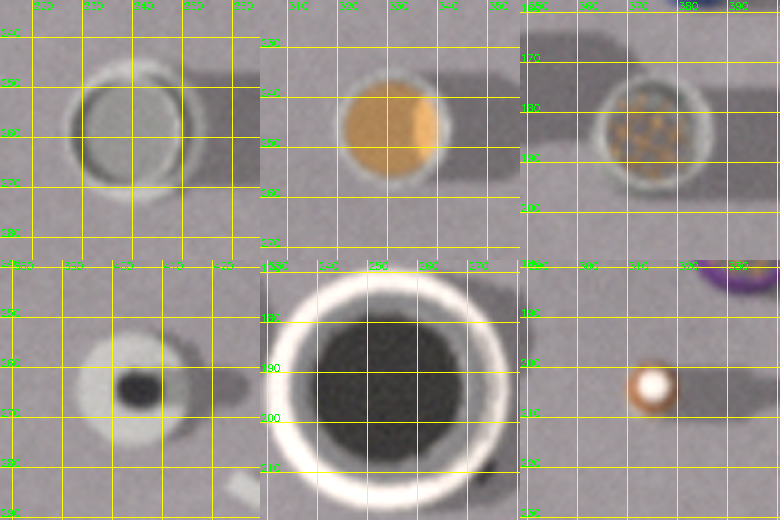

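View pics/ms.png

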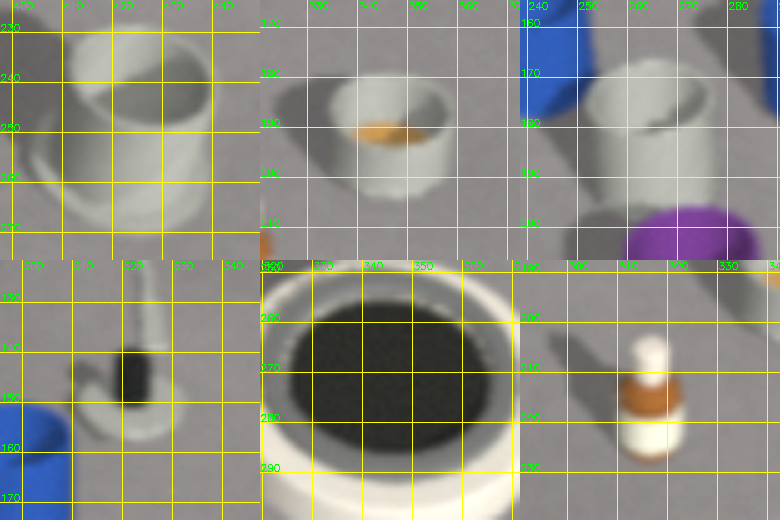

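```bash
python3 - <<'E'
from h import *
np.set_printoptions(precision=4,suppress=True)
T=grab_frame("top");S=grab_frame("scene")
d=dict(recv=((239.1,258.8),(425.7,238.9),.055),fine=((331.3,246.2),(346.6,186.2),.036),coarse=((375.2,183.9),(264,173.5),.058),knob=((405.6,264.6),(322.1,140.4),.04),seat=((253.8,193),(345.5,271.1),.024),vial=((315.4,203.8),(317,206),.058))
for k,(a,b,z) in d.items():
    print(k,*tri(T,a,S,b),"top@z",onz(T,a,z),"scene@z",onz(S,b,z))
print("liddisc",onz(T,(404.2,264.4),.012))
print("blue",onz(T,(414.5,179),.058),onz(T,(385,225),.058),onz(T,(334.5,173.5),.058),onz(T,(385,147),.058),"jar",onz(T,(454,179),.042),"dish",onz(T,(197,180),.032))
E
```

```text
recv [0.4487 0.1961 0.0559] 0.0007443188892949456 top@z [0.449 0.196 0.055] scene@z [0.4477 0.1958 0.055 ]
fine [ 0.4821 -0.0309  0.0398] 0.0013980966716097428 top@z [ 0.4815 -0.0306  0.036 ] scene@z [ 0.4798 -0.0351  0.036 ]
coarse [ 0.6378 -0.1384  0.0627] 0.00280660383959835 top@z [ 0.6371 -0.1383  0.058 ] scene@z [ 0.6366 -0.1451  0.058 ]
knob [ 0.438  -0.2157  0.0453] 0.0013444445591785455 top@z [ 0.4373 -0.2163  0.04  ] scene@z [ 0.4342 -0.2232  0.04  ]
seat [0.6143 0.1666 0.0274] 4.2817094564118695e-05 top@z [0.6147 0.167  0.024 ] scene@z [0.6126 0.1644 0.024 ]
vial [0.5859 0.0104 0.0572] 0.00012532556063079078 top@z [0.5858 0.0104 0.058 ] scene@z [0.5864 0.0111 0.058 ]
liddisc [ 0.4368 -0.2182  0.012 ]
blue [ 0.6506 -0.237   0.058 ] [ 0.5348 -0.1624  0.058 ] [ 0.6621 -0.0365  0.058 ] [ 0.7309 -0.1632  0.058 ] jar [ 0.6539 -0.3412  0.042 ] dish [0.6454 0.3099 0.032 ]
```

```bash
python3 -m handwheel '-273 -362 0 0 0 14.3 85;-273 -362 0 0 0 14.3 85;-273 -362 0 0 0 14.3 85;-273 -362 0 0 0 14.3 85;-273 -362 0 0 0 14.3 85;-273 -362 0 0 0 14.3 85;-273 -362 0 0 0 14.3 85;-273 -362 0 0 0 14.3 85;-273 -362 0 0 0 14.3 85'
```

```text
clock: 1.52
tcp_pos: [0.4506, -0.2995, 0.2314]
orientation: [2.224, -2.219, 0.0]
contact_force: [-0.2, -1.2, -0.2]
grip_width: 0.0847
```

```bash
python3 -m handwheel '-495 2 0 0 0 0 85;-495 2 0 0 0 0 85;-495 2 0 0 0 0 85;-495 2 0 0 0 0 85;-495 2 0 0 0 0 85;-495 2 0 0 0 0 85;-495 2 0 0 0 0 85;-495 2 0 0 0 0 85;-495 2 50 0 0 0 85;-495 2 110 0 0 0 85;-495 2 130 0 0 0 85;-495 2 130 0 0 0 85'; python3 - <<'E'
from mont import *
f=grab_frame("scene");crop(f,340,130,180,170,4,"a1.png")
E
```

```text
clock: 3.02
tcp_pos: [0.4479, 0.1921, 0.0998]
orientation: [2.215, -2.222, -0.001]
contact_force: [1.0, -0.8, -0.1]
grip_width: 0.0849
```

View pics/a1.png

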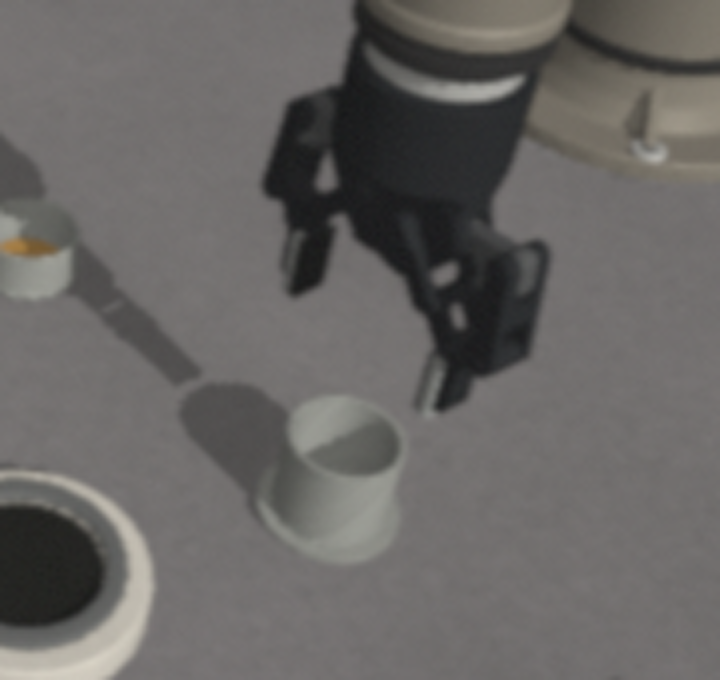

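```bash
python3 -m handwheel '-4 -1 40 0 0 0 85;-4 -1 80 0 0 0 85;-4 -1 80 0 0 0 85;-4 -1 80 0 0 0 50;-4 -1 80 0 0 0 50;-4 -1 80 0 0 0 50;-4 -1 80 0 0 0 50;-4 -1 80 0 0 0 50;-4 -1 80 0 0 0 50' 25
```

```text
clock: 4.2
tcp_pos: [0.4507, 0.1991, 0.0236]
orientation: [-2.219, 2.22, -0.003]
contact_force: [-0.7, -1.8, 6.6]
grip_width: 0.058
```

```bash
python3 -m handwheel '0 0 0 0 0 0 85;0 0 0 0 0 0 85;0 0 0 0 0 0 85' 25; python3 -m handwheel '0 0 0 0 0 -90 85;0 0 0 0 0 -90 85;0 0 0 0 0 -90 85;0 0 0 0 0 -90 85;0 0 0 0 0 -90 85;0 0 0 0 0 -90 85;0 0 0 0 0 -90 85;0 0 0 0 0 -90 85;0 0 0 0 0 -90 85;0 0 0 0 0 -90 85'
```

```text
clock: 4.58
tcp_pos: [0.4493, 0.199, 0.0216]
orientation: [-2.221, 2.221, -0.0]
contact_force: [0.1, 0.1, 0.8]
grip_width: 0.0853
clock: 5.82
tcp_pos: [0.449, 0.1988, 0.0211]
orientation: [-3.142, 0.001, 0.001]
contact_force: [-0.4, 0.4, 0.2]
grip_width: 0.0849
```

```bash
python3 -m handwheel '0 0 0 0 0 0 50;0 0 0 0 0 0 50;0 0 0 0 0 0 50;0 0 0 0 0 0 50;0 0 0 0 0 0 50;0 0 0 0 0 0 50;0 0 0 0 0 0 50' 40;python3 - <<'E'
from mont import *
f=grab_frame("scene");crop(f,340,130,180,170,4,"a2.png")
o=readout.get_obs();print(o["tcp_pos"],cv2.Rodrigues(o["orientation"])[0],o["joints"])
E
```

```text
clock: 6.7
tcp_pos: [0.4491, 0.199, 0.0217]
orientation: [3.141, -0.001, 0.001]
contact_force: [-0.6, -1.7, 5.1]
grip_width: 0.0567
[0.44912176 0.19900124 0.02164448] [[ 9.99999819e-01 -4.54064439e-04  3.93933528e-04]
 [-4.53911337e-04 -9.99999821e-01 -3.88651629e-04]
 [ 3.94109931e-04  3.88472748e-04 -9.99999847e-01]] [ 0.06599281  0.62303669 -0.7616839   2.0991634   0.69024547  0.68572386
 -1.16206965]
```

View pics/a2.png

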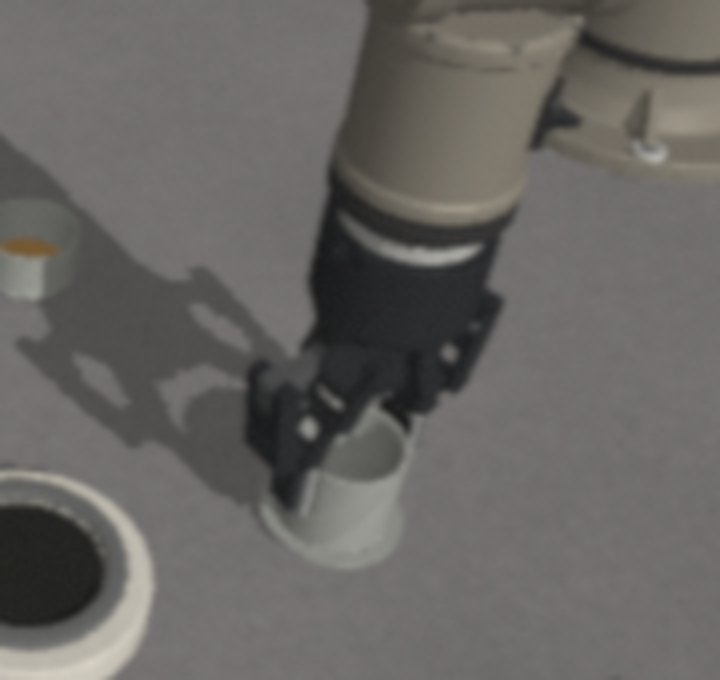

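```bash
python3 -m handwheel '0 0 -40 0 0 0 50;0 0 -90 0 0 0 50;50 10 -100 0 0 0 50;110 22 -100 0 0 0 50;166 32 -100 0 0 0 50;166 32 -100 0 0 0 50;166 32 -80 0 0 0 50;166 32 -65 0 0 0 50;166 32 -65 0 0 0 50;166 32 -65 0 0 0 50' 40;python3 - <<'E'
from mont import *
f=grab_frame("scene");crop(f,270,170,150,150,4,"a3.png")
g=grab_frame("top");crop(g,200,140,110,110,5,"a3t.png")
o=readout.get_obs();print(o["tcp_pos"],o["contact_force"])
E
```

```text
clock: 8.0
tcp_pos: [0.6147, 0.1674, 0.0864]
orientation: [-3.142, -0.002, 0.0]
contact_force: [0.1, -1.1, -1.5]
grip_width: 0.0568
[0.61527402 0.16732524 0.08695607] [ 0.13214317 -0.10003158 -1.25386776]
```

View pics/a3.png

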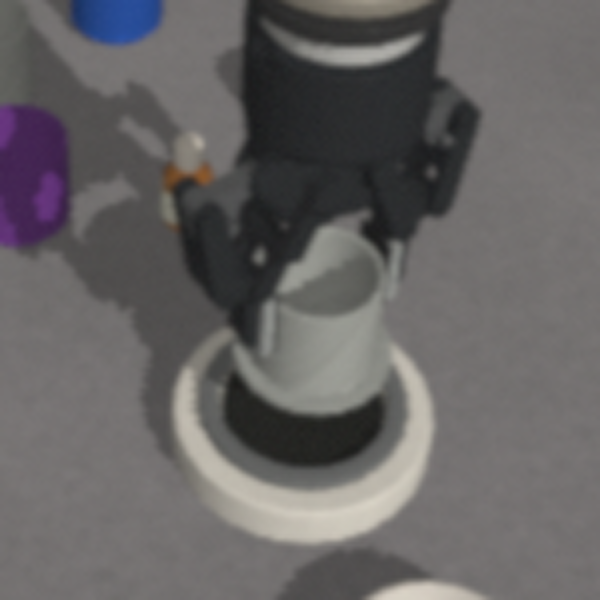

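View pics/a3t.png

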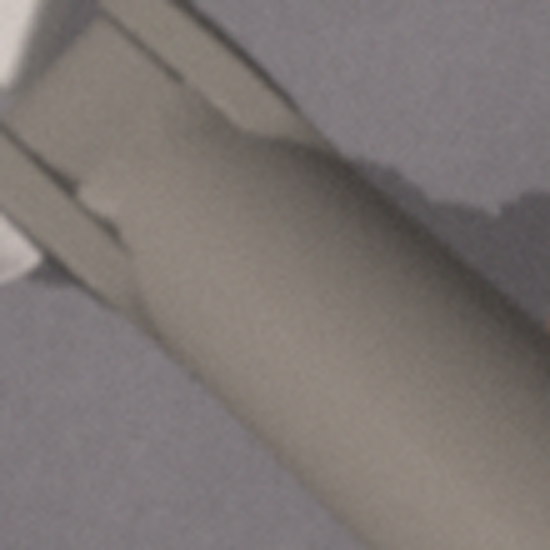

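```bash
python3 - <<'E'
from mont import *
f=grab_frame("scene");s=5;x0,y0=300,215
p=f["pixels"][y0:y0+110,x0:x0+90,::-1];p=cv2.resize(p,None,fx=s,fy=s,interpolation=cv2.INTER_CUBIC)
t=np.linspace(0,2*np.pi,90)
def circ(x,y,z,r,c):
    q=proj(f,np.c_[x+r*np.cos(t),y+r*np.sin(t),0*t+z]);q=((q-[x0,y0]+.5)*s).astype(int)
    cv2.polylines(p,[q.reshape(-1,1,2)],True,c,1)
x,y=.6152,.1673;u=.0655
circ(x,y,u,.036,(0,0,255));circ(x,y,u+.055,.029,(0,0,255));circ(x,y,u+.055,.026,(0,0,255))
circ(.6147,.167,.024,.040,(0,255,0));circ(.6147,.167,.024,.062,(0,255,0));circ(.6147,.167,.03,.05,(255,255,0))
cv2.imwrite("pics/a4.png",p)
E
```

```text
(no output)
```

View pics/a4.png

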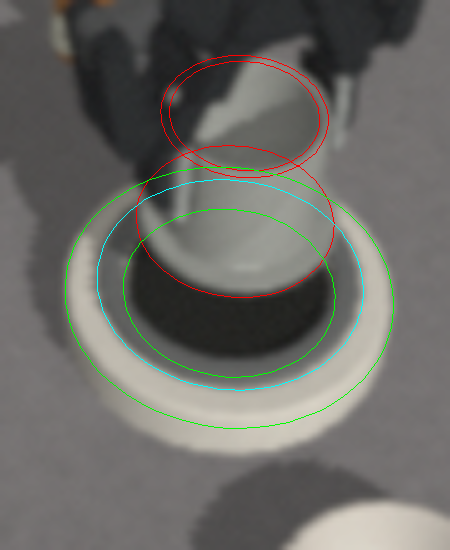

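```bash
python3 -m handwheel '0 0 20 0 0 0 50;0 0 32 0 0 0 50;0 0 36 0 0 0 50;0 0 39 0 0 0 50;0 0 41 0 0 0 50;0 0 41 0 0 0 50' 40;python3 - <<'E'
from mont import *
f=grab_frame("scene");crop(f,290,190,120,130,5,"a5.png")
E
```

```text
clock: 8.9
tcp_pos: [0.6153, 0.1672, 0.0458]
orientation: [-3.141, -0.0, -0.001]
contact_force: [-0.9, 0.3, -0.0]
grip_width: 0.0567
```

View pics/a5.png

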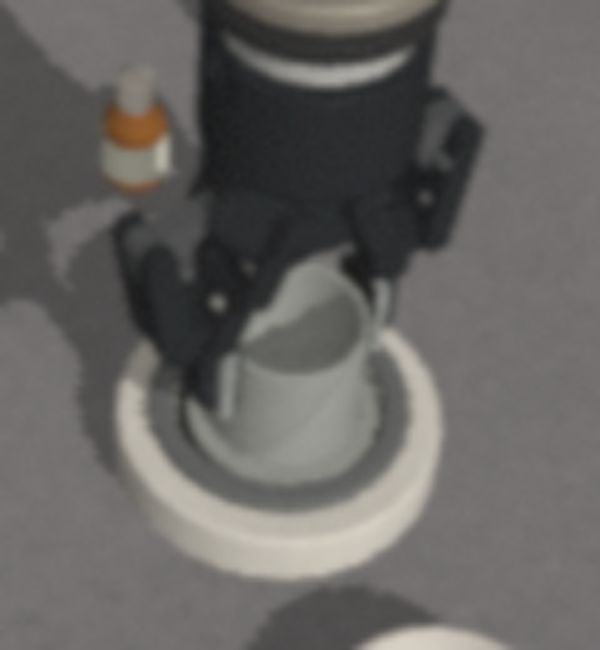

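```bash
python3 -m handwheel '0 0 1 0 0 0 50;0 0 2 0 0 0 50;0 0 2 0 0 0 50' 40
```

```text
clock: 9.32
tcp_pos: [0.6153, 0.1672, 0.0457]
orientation: [3.141, 0.0, 0.002]
contact_force: [-6.1, -4.0, 17.5]
grip_width: 0.0569
```

```bash
python3 -m handwheel '0 0 0 0 0 0 85;0 0 0 0 0 0 85;0 0 0 0 0 0 85;0 0 -40 0 0 0 85;0 0 -80 0 0 0 85;0 0 -110 0 0 0 85;-40 50 -110 0 0 0 85;-75 100 -110 0 0 0 85;-110 150 -100 0 0 0 85;-134 198 -80 0 0 0 85;-134 198 -70 0 0 0 85;-134 198 -70 0 0 0 85' 40;python3 - <<'E'
from mont import *
f=grab_frame("scene");crop(f,290,150,130,160,5,"a6.png")
g=grab_frame("top");mont(g,[(250,194)],"a6t.png",8,60);
E
```

```text
clock: 10.82
tcp_pos: [0.481, -0.0308, 0.113]
orientation: [-3.141, 0.0, 0.001]
contact_force: [0.5, 0.2, -0.8]
grip_width: 0.0851
```

View pics/a6.png

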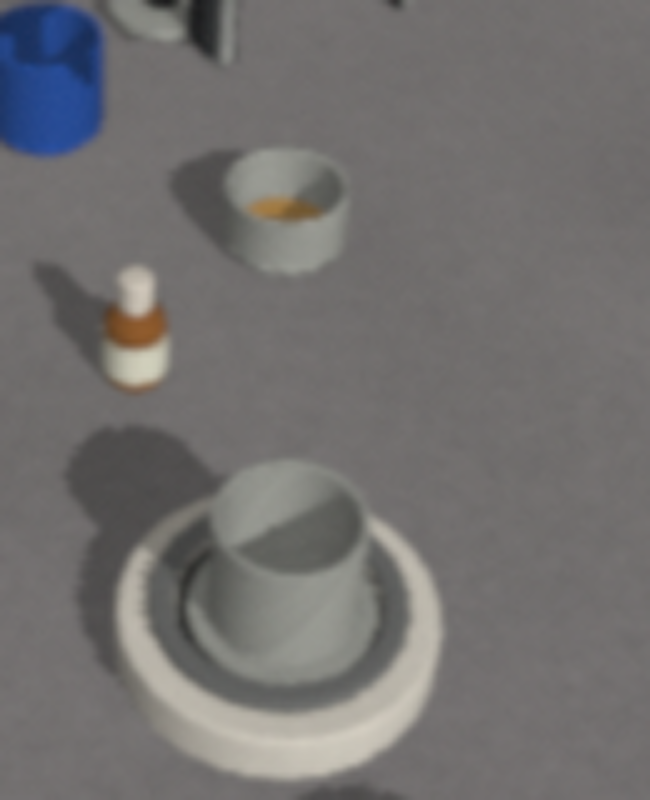

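View pics/a6t.png

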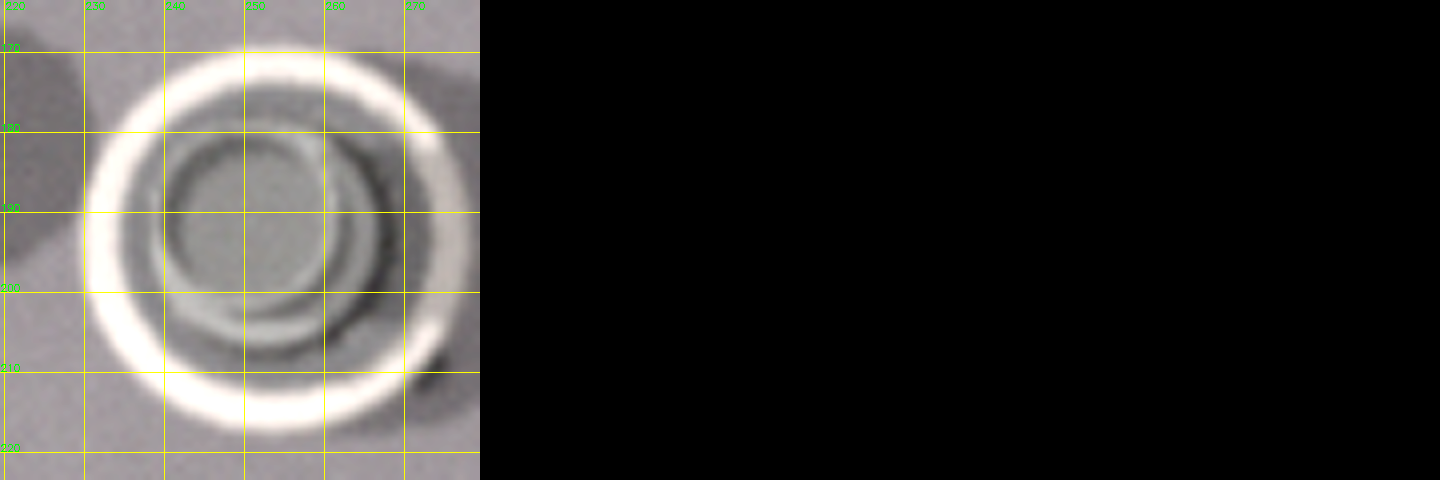

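```bash
python3 - <<'E'
from mont import *
g=grab_frame("top")
print(onz(g,(250.75,191),.079),onz(g,(252.6,192.4),.029),onz(g,(253.9,193.2),.024))
s=7;x0,y0=215,155
f=g
p=f["pixels"][y0:y0+80,x0:x0+80,::-1];p=cv2.resize(p,None,fx=s,fy=s,interpolation=cv2.INTER_CUBIC);p=cv2.convertScaleAbs(p,alpha=1.3)
t=np.linspace(0,2*np.pi,90)
def circ(x,y,z,r,c):
    q=proj(f,np.c_[x+r*np.cos(t),y+r*np.sin(t),0*t+z]);q=((q-[x0,y0]+.5)*s).astype(int)
    cv2.polylines(p,[q.reshape(-1,1,2)],True,c,1)
x,y=.6153,.1672
circ(x,y,.029,.036,(0,0,255));circ(x,y,.079,.029,(0,0,255));circ(x,y,.079,.026,(0,0,255))
circ(.6147,.167,.024,.062,(0,255,0));circ(.6147,.167,.03,.05,(255,255,0))
cv2.imwrite("pics/a7.png",p)
E
```

```text
[0.61365385 0.1682946  0.079     ] [0.61568247 0.16949882 0.029     ] [0.61421149 0.16673494 0.024     ]
```

View pics/a7.png

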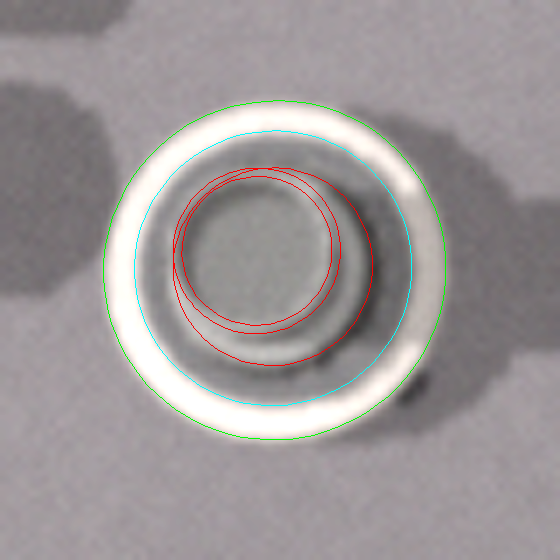

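```bash
python3 -m handwheel '0 0 50 0 0 0 85;0 0 90 0 0 0 85;0 0 100 0 0 0 85;0 0 100 0 0 0 85;0 0 100 0 0 0 50;0 0 100 0 0 0 50;0 0 100 0 0 0 50;0 0 100 0 0 0 50;0 0 100 0 0 0 50;0 0 100 0 0 0 50' 25; python3 -m handwheel '0 0 0 0 0 0 85;0 0 0 0 0 0 85;0 0 0 0 0 0 85;0 0 0 0 0 90 85;0 0 0 0 0 90 85;0 0 0 0 0 90 85;0 0 0 0 0 90 85;0 0 0 0 0 90 85;0 0 0 0 0 90 85;0 0 0 0 0 90 85;0 0 0 0 0 90 85;0 0 0 0 0 90 85'; python3 -m handwheel '0 0 0 0 0 0 85;0 0 0 0 0 0 50;0 0 0 0 0 0 50;0 0 0 0 0 0 50;0 0 0 0 0 0 50;0 0 0 0 0 0 50;0 0 0 0 0 0 50;0 0 0 0 0 0 50' 30;python3 - <<'E'
from mont import *
f=grab_frame("scene");crop(f,290,130,130,110,5,"b1.png")
E
```

```text
clock: 12.22
tcp_pos: [0.4823, -0.031, 0.015]
orientation: [3.141, 0.0, 0.004]
contact_force: [-1.3, 0.7, 7.5]
grip_width: 0.0578
clock: 13.72
tcp_pos: [0.4811, -0.0309, 0.0133]
orientation: [2.218, -2.225, 0.0]
contact_force: [0.9, 0.5, -0.3]
grip_width: 0.0851
clock: 14.72
tcp_pos: [0.4811, -0.0312, 0.0136]
orientation: [2.222, -2.221, 0.0]
contact_force: [-1.7, 0.0, 5.5]
grip_width: 0.0563
```

View pics/b1.png

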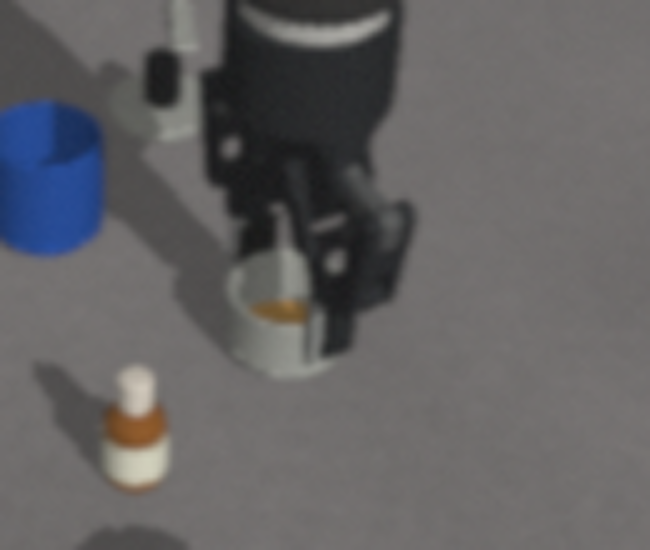

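```bash
python3 -m handwheel '0 0 -45 0 0 0 50;0 0 -100 0 0 0 50;-40 -27 -110 0 0 0 50;-90 -60 -110 0 0 0 50;-140 -94 -110 0 0 0 50;-185 -124 -110 0 0 0 50;-199 -134 -110 0 0 0 50;-199 -134 -105 0 0 0 50;-199 -134 -95 0 0 0 50;-199 -134 -90 0 0 0 50;-199 -134 -90 0 0 0 50;-199 -134 -90 0 0 0 50' 40;cat > ov.py <<'E'
from mont import *
t=np.linspace(0,2*np.pi,90)
def ov(cam,name,box,s,circs):
    f=grab_frame(cam);x0,y0,w,h=box
    p=f["pixels"][y0:y0+h,x0:x0+w,::-1];p=cv2.resize(p,None,fx=s,fy=s,interpolation=cv2.INTER_CUBIC);p=cv2.convertScaleAbs(p,alpha=1.3)
    p0=p.copy()
    for x,y,z,r,c in circs:
        q=proj(f,np.c_[x+r*np.cos(t),y+r*np.sin(t),0*t+z]);q=((q-[x0,y0]+.5)*s).astype(int)
        cv2.polylines(p,[q.reshape(-1,1,2)],True,c,1)
    cv2.imwrite("pics/"+name,np.hstack([p0,p]))
E
python3 - <<'E'
from ov import *
o=readout.get_obs();x,y,z=o["tcp_pos"];print(x,y,z,o["contact_force"]);u=z-.0136
R=(0,0,255);G=(0,255,0)
ov("scene","b2.png",(310,190,80,110),5,[(x,y,u,.0235,R),(x,y,u+.006,.029,R),(x,y,u+.036,.029,R),(.6153,.1675,.079,.029,G),(.6153,.1675,.079,.026,G)])
E
```

```text
clock: 16.27
tcp_pos: [0.6151, 0.1675, 0.1035]
orientation: [-2.221, 2.222, -0.0]
contact_force: [0.8, -0.6, -1.1]
grip_width: 0.0561
0.6151097661813164 0.1675261532207799 0.10353568767404436 [ 0.75518524 -0.57257558 -1.12313233]
```

View pics/b2.png

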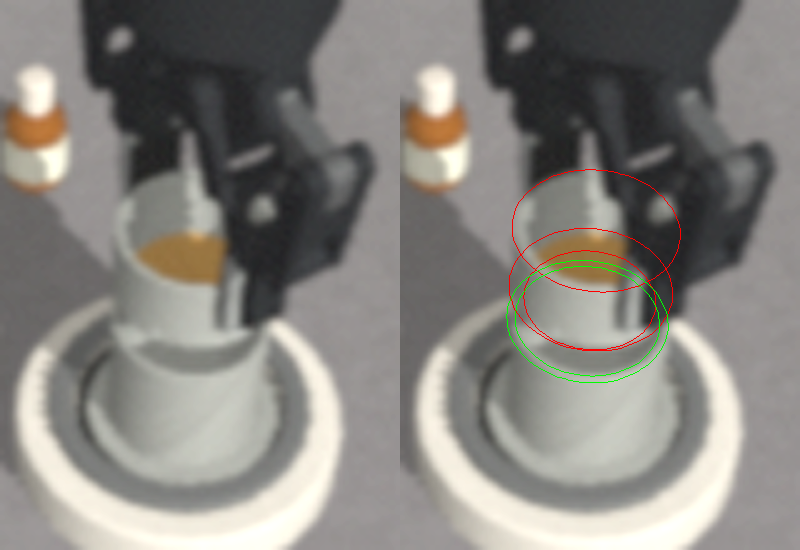

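```bash
python3 -m handwheel '0 0 6 0 0 0 50;0 0 10 0 0 0 50;0 0 12 0 0 0 50;0 0 13.5 0 0 0 50;0 0 13.5 0 0 0 50' 40
```

```text
clock: 16.95
tcp_pos: [0.615, 0.168, 0.0897]
orientation: [2.222, -2.221, -0.0]
contact_force: [1.0, -0.4, -0.6]
grip_width: 0.0561
```

Skirt is 3 mm in with no contact force; continue.

```bash
python3 -m handwheel '0 0 2 0 0 0 50;0 0 3 0 0 0 50;0 0 4 0 0 0 50;0 0 5 0 0 0 50;0 0 5 0 0 0 50' 40
python3 - <<'E'
from ov import *
ov("scene","b3.png",(310,190,80,110),5,[])
E
```

```text
clock: 17.58
tcp_pos: [0.6153, 0.1681, 0.0868]
orientation: [-2.221, 2.221, -0.002]
contact_force: [-4.9, -1.5, 13.6]
grip_width: 0.056
```

View pics/b3.png

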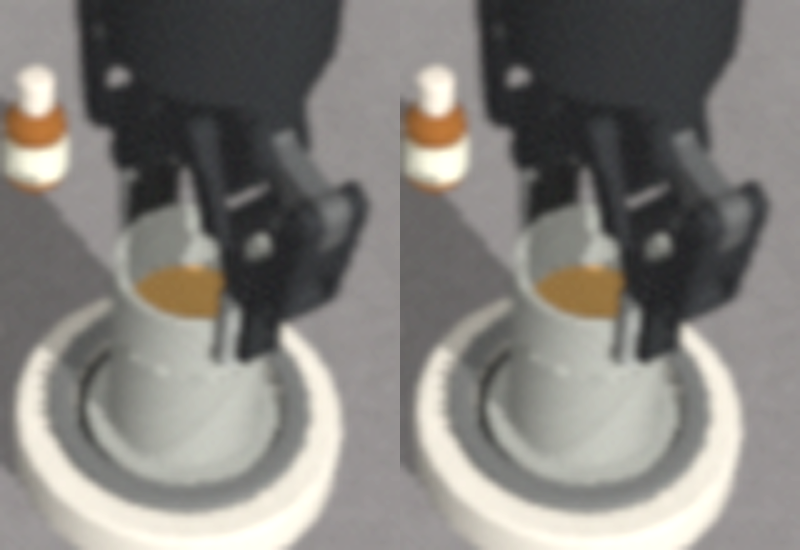

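```bash
python3 -m handwheel '0 0 -1 0 0 0 85;0 0 -1 0 0 0 85;0 0 -1 0 0 0 85;0 0 -40 0 0 0 85;0 0 -95 0 0 0 85;0 0 -115 0 0 0 85;60 -4 -115 0 0 -10 85;120 -9 -115 0 0 -20 85;180 -13 -115 0 0 -30 85;240 -17 -115 0 0 -40 85;300 -22 -115 0 0 -50 85;306 -22 -115 0 0 -52 85'; python3 -m handwheel '0 0 0 0 0 0 85;0 0 40 0 0 0 85;0 0 80 0 0 0 85;0 0 80 0 0 0 85'; python3 - <<'E'
from ov import *
R=(0,0,255);G=(0,255,0)
x,y=.6153,.1679
ov("top","b4.png",(215,155,80,80),5,[(x,y,.109,.029,G),(x,y,.109,.026,G)])
ov("scene","b5.png",(220,110,190,200),2,[(x,y,.109,.029,G),(.637,-.138,.058,.029,G)])
E
```

```text
clock: 19.12
tcp_pos: [0.6361, -0.1459, 0.1981]
orientation: [2.964, -1.032, -0.002]
contact_force: [1.1, 0.1, 0.3]
grip_width: 0.0851
clock: 19.62
tcp_pos: [0.6346, -0.136, 0.1167]
orientation: [2.971, -1.019, -0.011]
contact_force: [-0.0, 0.1, 0.7]
grip_width: 0.0848
```

View pics/b4.png

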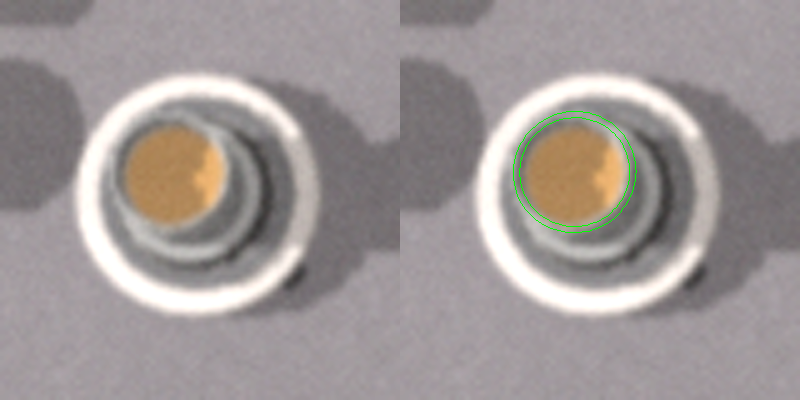

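View pics/b5.png

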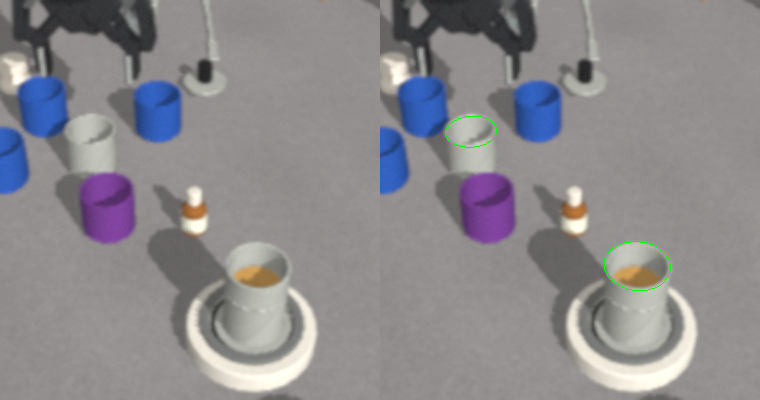

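```bash
python3 -m handwheel '2 0 20 0 0 0 85;2 0 20 0 0 0 85;2 0 20 0 0 0 85'; python3 - <<'E'
from ov import *
R=(0,0,255);o=readout.get_obs();x,y,z=o["tcp_pos"];print(x,y,z)
ov("scene","b6.png",(220,110,100,110),4,[(x,y,z,.0426,R),(.637,-.138,.058,.029,R)])
E
```

```text
clock: 20.1
tcp_pos: [0.6389, -0.1393, 0.1002]
orientation: [-2.97, 1.023, -0.001]
contact_force: [-0.2, -0.9, 0.7]
grip_width: 0.085
0.638926359555748 -0.13927120462408196 0.10017795032302201
```

View pics/b6.png

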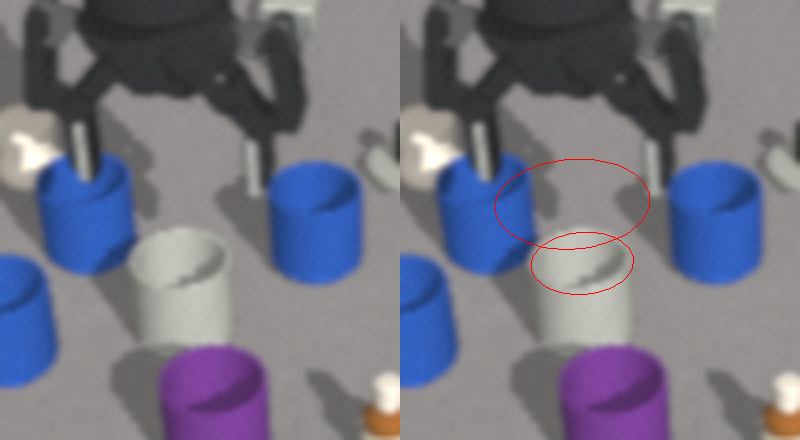

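```bash
python3 -m handwheel '-2 0 40 0 0 0 85;-2 0 70 0 0 0 85;-2 0 70 0 0 0 85;-2 0 70 0 0 0 50;-2 0 70 0 0 0 50;-2 0 70 0 0 0 50;-2 0 70 0 0 0 50;-2 0 70 0 0 0 50;-2 0 70 0 0 0 50' 25; python3 -m handwheel '0 0 0 0 0 0 85;0 0 0 0 0 0 85;0 0 0 0 0 0 85'; python3 -m handwheel '0 0 0 0 0 -90 85;0 0 0 0 0 -90 85;0 0 0 0 0 -90 85;0 0 0 0 0 -90 85;0 0 0 0 0 -90 85;0 0 0 0 0 -90 85;0 0 0 0 0 -90 85;0 0 0 0 0 -90 85;0 0 0 0 0 -90 85;0 0 0 0 0 -90 85'; python3 -m handwheel '0 0 0 0 0 0 50;0 0 0 0 0 0 50;0 0 0 0 0 0 50;0 0 0 0 0 0 50;0 0 0 0 0 0 50;0 0 0 0 0 0 50;0 0 0 0 0 0 50' 30;python3 - <<'E'
from mont import *
f=grab_frame("scene");crop(f,210,110,120,110,5,"c1.png")
E
```

```text
clock: 21.28
tcp_pos: [0.6388, -0.1382, 0.0321]
orientation: [-2.97, 1.023, -0.006]
contact_force: [-1.0, -0.0, 6.1]
grip_width: 0.0575
clock: 21.65
tcp_pos: [0.637, -0.1381, 0.0297]
orientation: [2.97, -1.023, -0.0]
contact_force: [-0.8, 0.0, 0.8]
grip_width: 0.085
clock: 22.9
tcp_pos: [0.6369, -0.1382, 0.0295]
orientation: [-2.824, -1.376, 0.0]
contact_force: [-0.9, 0.0, 0.5]
grip_width: 0.085
clock: 23.78
tcp_pos: [0.6373, -0.1381, 0.0302]
orientation: [2.823, 1.377, 0.0]
contact_force: [-1.5, -0.6, 5.9]
grip_width: 0.0573
```

View pics/c1.png

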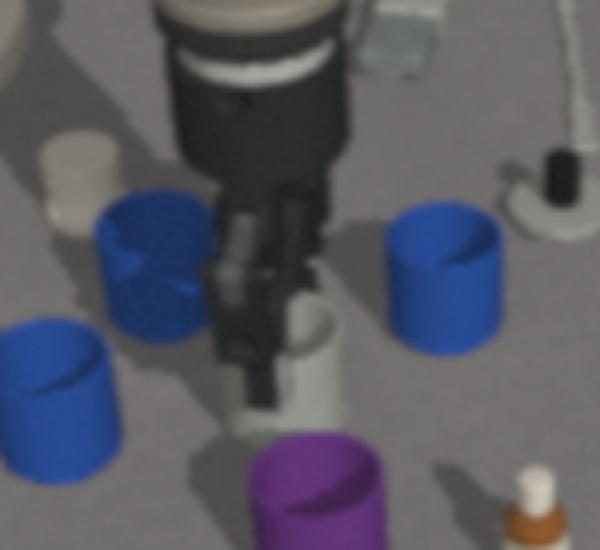

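```bash
python3 -m handwheel '0 0 -30 0 0 0 50;0 0 -85 0 0 0 50;0 0 -135 0 0 0 50;45 -40 -140 0 0 0 50;90 -81 -140 0 0 0 50;135 -122 -140 0 0 0 50;180 -163 -140 0 0 0 50;215 -195 -140 0 0 0 50;228 -206 -140 0 0 0 50;228 -206 -130 0 0 0 50;228 -206 -123 0 0 0 50;228 -206 -123 0 0 0 50' 40;python3 -m handwheel '0 0 0 0 0 0 50;0 0 0 0 0 0 50' 40
python3 - <<'E'
from ov import *
o=readout.get_obs();x,y,z=o["tcp_pos"];print(x,y,z,o["contact_force"]);u=z-.0302
R=(0,0,255);G=(0,255,0)
ov("scene","c2.png",(310,160,80,120),5,[(x,y,u,.0235,R),(x,y,u+.006,.029,R),(x,y,u+.058,.029,R),(.6153,.168,.109,.029,G),(.6153,.168,.109,.026,G)])
E
```

```text
clock: 25.32
tcp_pos: [0.6151, 0.1657, 0.1512]
orientation: [2.825, 1.373, -0.004]
contact_force: [0.0, 0.0, -0.6]
grip_width: 0.0574
clock: 25.58
tcp_pos: [0.6154, 0.168, 0.1531]
orientation: [2.824, 1.376, 0.001]
contact_force: [-0.1, -0.2, -0.5]
grip_width: 0.0574
0.6154452453190963 0.16800809424734076 0.15309675094580333 [-0.14057748 -0.19532222 -0.46243129]
```

View pics/c2.png

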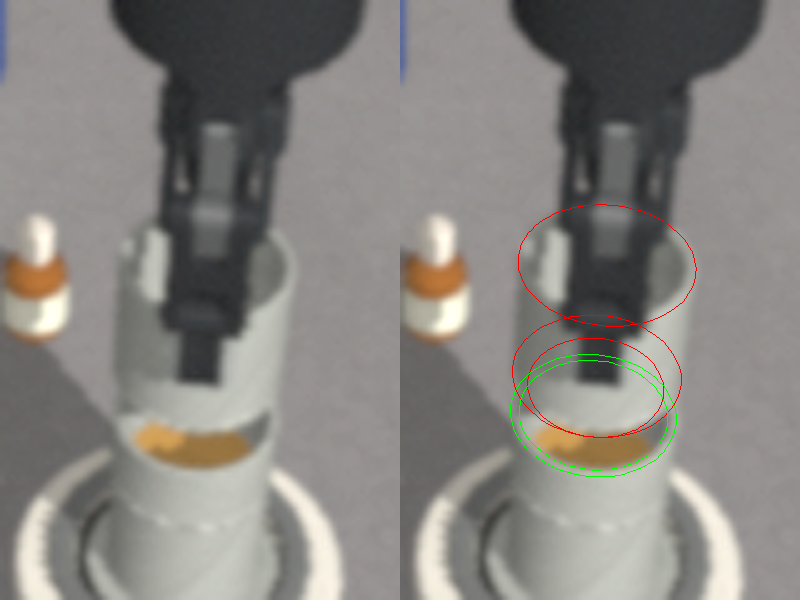

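```bash
python3 -m handwheel '0 0 6 0 0 0 50;0 0 11 0 0 0 50;0 0 14 0 0 0 50;0 0 16 0 0 0 50;0 0 17 0 0 0 50;0 0 17 0 0 0 50' 40
```

```text
clock: 26.38
tcp_pos: [0.6152, 0.1685, 0.1358]
orientation: [2.823, 1.377, 0.0]
contact_force: [-0.4, -0.4, -1.1]
grip_width: 0.0571
```

```bash
python3 -m handwheel '0 0 1.5 0 0 0 50;0 0 2.5 0 0 0 50;0 0 3.5 0 0 0 50;0 0 4.5 0 0 0 50;0 0 4.5 0 0 0 50' 40
python3 - <<'E'
from ov import *
ov("scene","c3.png",(310,160,80,120),5,[])
E
```

```text
clock: 27.0
tcp_pos: [0.6154, 0.1685, 0.1332]
orientation: [2.822, 1.377, 0.001]
contact_force: [-3.9, -2.0, 11.6]
grip_width: 0.0572
```

View pics/c3.png

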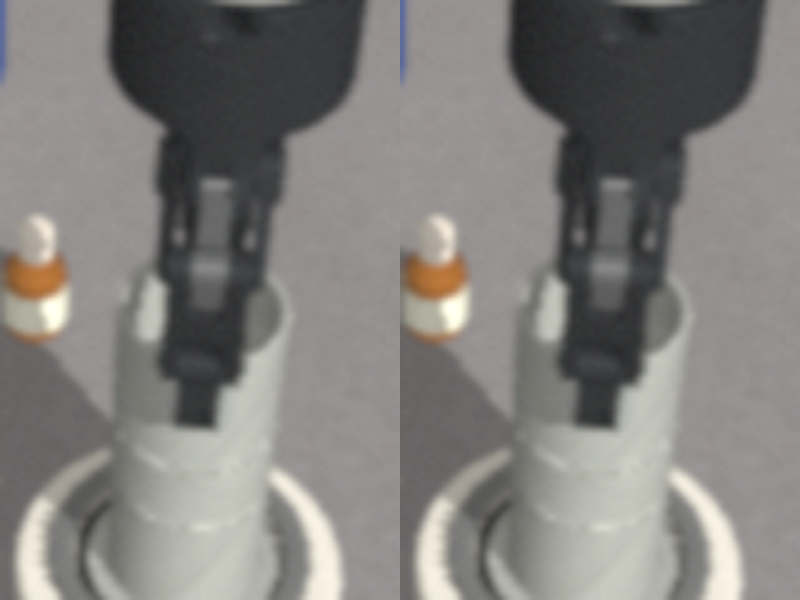

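```bash
python3 -m handwheel '0 0 -1 0 0 0 85;0 0 -1 0 0 0 85;0 0 -1 0 0 0 85;0 0 -40 0 0 0 85;0 0 -95 0 0 0 85;0 0 -115 0 0 0 85;0 0 -115 0 0 0 85'; python3 -m handwheel '-55 13 0 0 0 10 55;-110 26 0 0 0 20 55;-165 39 0 0 0 30 55;-220 52 0 0 0 40 55;-275 65 0 0 0 50 55;-330 77 0 0 0 60 55;-385 90 0 0 0 70 55;-413 97 0 0 0 80 55;-413 97 0 0 0 90 55;-413 97 0 0 0 90 55;-413 97 0 0 0 90 55'; python3 - <<'E'
from ov import *
R=(0,0,255);G=(0,255,0)
x,y=.6154,.1685
ov("top","d1.png",(215,155,80,80),5,[(x,y,.161,.029,G),(x,y,.161,.026,G)])
ov("scene","d2.png",(220,80,190,210),2,[(x,y,.161,.029,G),(.4372,-.2165,.04,.010,G)])
E
```

```text
clock: 27.92
tcp_pos: [0.6157, 0.1689, 0.2475]
orientation: [2.823, 1.377, 0.004]
contact_force: [-0.1, -0.4, -0.1]
grip_width: 0.085
clock: 29.3
tcp_pos: [0.437, -0.2161, 0.2454]
orientation: [-2.972, 1.016, 0.002]
contact_force: [0.5, -0.2, 0.4]
grip_width: 0.0552
```

View pics/d1.png

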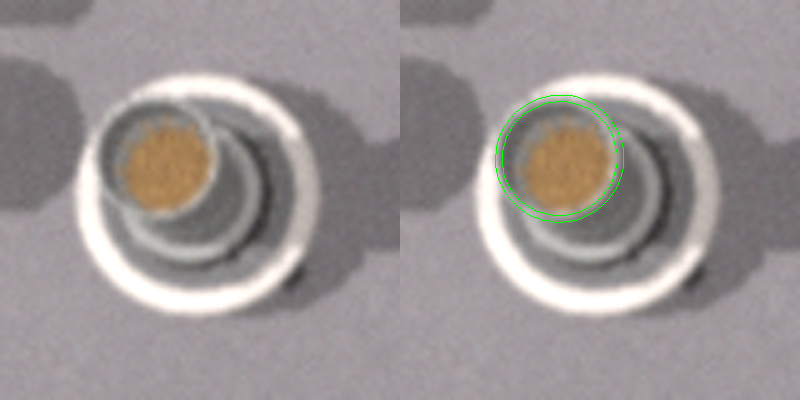

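View pics/d2.png

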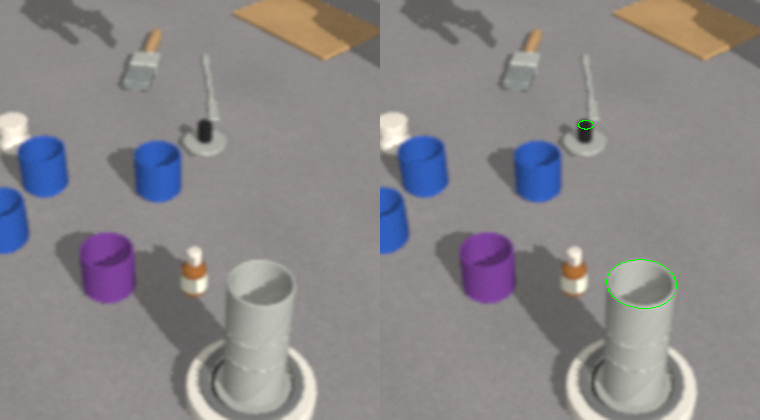

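```bash
python3 -m handwheel '0 0 60 0 0 0 55;0 0 120 0 0 0 55;0 0 180 0 0 0 55;0 0 215 0 0 0 55;0 0 226 0 0 0 55;0 0 226 0 0 0 55;0 0 226 0 0 0 10;0 0 226 0 0 0 10;0 0 226 0 0 0 10;0 0 226 0 0 0 10;0 0 226 0 0 0 10;0 0 226 0 0 0 10' 25; python3 -m handwheel '0 0 0 0 0 0 55;0 0 0 0 0 0 55;0 0 0 0 0 0 55'; python3 -m handwheel '0 0 0 0 0 90 55;0 0 0 0 0 90 55;0 0 0 0 0 90 55;0 0 0 0 0 90 55;0 0 0 0 0 90 55;0 0 0 0 0 90 55;0 0 0 0 0 90 55;0 0 0 0 0 90 55;0 0 0 0 0 90 55;0 0 0 0 0 90 55'; python3 -m handwheel '0 0 0 0 0 0 10;0 0 0 0 0 0 10;0 0 0 0 0 0 10;0 0 0 0 0 0 10;0 0 0 0 0 0 10;0 0 0 0 0 0 10' 40;python3 - <<'E'
from mont import *
f=grab_frame("scene");crop(f,270,80,110,110,5,"d3.png")
E
```

```text
clock: 30.9
tcp_pos: [0.4384, -0.2173, 0.0218]
orientation: [2.97, -1.023, 0.004]
contact_force: [-1.6, -0.7, 7.1]
grip_width: 0.0188
clock: 31.28
tcp_pos: [0.4373, -0.2168, 0.0204]
orientation: [2.97, -1.023, 0.0]
contact_force: [0.2, 0.6, 0.4]
grip_width: 0.055
clock: 32.52
tcp_pos: [0.4374, -0.2165, 0.0202]
orientation: [1.379, -2.822, -0.0]
contact_force: [-0.0, -0.8, 0.4]
grip_width: 0.0552
clock: 33.28
tcp_pos: [0.4372, -0.2169, 0.0204]
orientation: [1.377, -2.823, 0.0]
contact_force: [-1.4, 0.0, 6.4]
grip_width: 0.0181
```

View pics/d3.png

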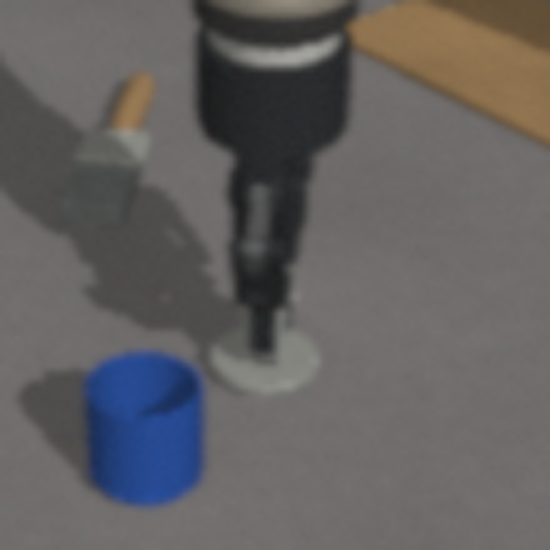

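```bash
python3 -m handwheel '0 0 -30 0 0 0 10;0 0 -90 0 0 0 10;0 0 -150 0 0 0 10;0 0 -205 0 0 0 10;-55 13 -205 0 0 -8 10;-110 26 -205 0 0 -16 10;-165 39 -205 0 0 -24 10;-220 52 -205 0 0 -32 10;-275 65 -205 0 0 -38 10;-330 78 -205 0 0 -38 10;-385 91 -205 0 0 -38 10;-413 98 -205 0 0 -38 10' 40;python3 -m handwheel '0 0 0 0 0 0 10;0 0 15 0 0 0 10;0 0 23 0 0 0 10;0 0 23 0 0 0 10;0 0 23 0 0 0 10' 40
python3 - <<'E'
from ov import *
o=readout.get_obs();x,y,z=o["tcp_pos"];print(x,y,z,o["contact_force"],o["joints"]);u=z-.0204
R=(0,0,255);G=(0,255,0)
ov("scene","d4.png",(310,130,80,120),5,[(x,y,u,.0235,R),(x,y,u+.006,.029,R),(x,y,u+.012,.029,R),(.6154,.1685,.161,.029,G),(.6154,.1685,.161,.026,G)])
E
```

```text
clock: 34.83
tcp_pos: [0.6144, 0.1732, 0.2246]
orientation: [-2.225, 2.217, 0.003]
contact_force: [0.2, -1.0, -1.1]
grip_width: 0.0184
clock: 35.45
tcp_pos: [0.6145, 0.1685, 0.2025]
orientation: [-2.221, 2.222, -0.0]
contact_force: [0.6, 0.0, -1.2]
grip_width: 0.0181
0.6144592585868279 0.1685381191463685 0.20251960640097344 [ 0.55988068  0.03354451 -1.17374895] [-0.00868074  0.48770447 -0.49022393  1.65371225  0.25533667  1.06400934
 -2.14663036]
```

View pics/d4.png

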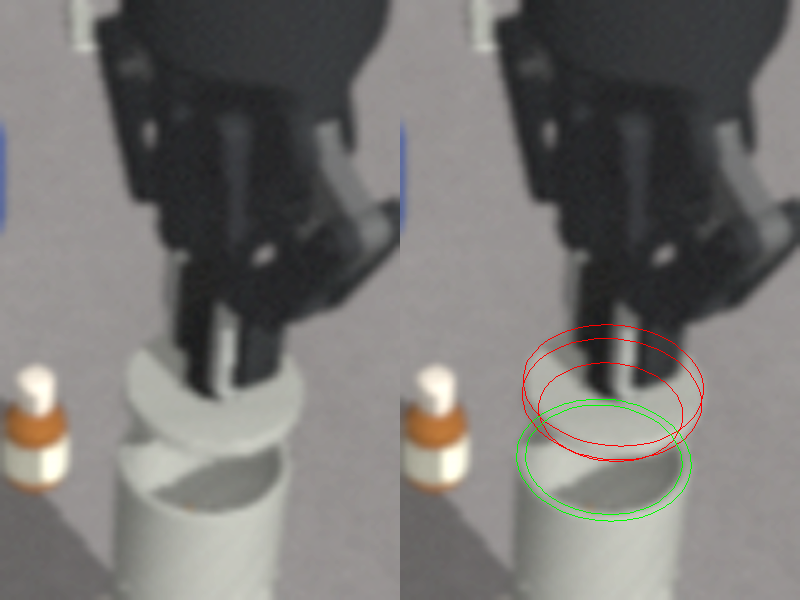

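```bash
python3 -m handwheel '0 0 8 0 0 0 10;0 0 15 0 0 0 10;0 0 19 0 0 0 10;0 0 22 0 0 0 10;0 0 24 0 0 0 10;0 0 24 0 0 0 10' 40
```

```text
clock: 36.25
tcp_pos: [0.6143, 0.1691, 0.1782]
orientation: [2.222, -2.221, -0.0]
contact_force: [-0.5, 0.0, -0.9]
grip_width: 0.0183
```

```bash
python3 -m handwheel '0 0 1.5 0 0 0 10;0 0 2.5 0 0 0 10;0 0 3.5 0 0 0 10;0 0 4.5 0 0 0 10;0 0 4.5 0 0 0 10' 40
python3 - <<'E'
from ov import *
ov("scene","d5.png",(310,130,80,120),5,[])
E
```

```text
clock: 36.88
tcp_pos: [0.615, 0.1693, 0.1755]
orientation: [-2.22, 2.22, -0.002]
contact_force: [-2.6, -0.7, 8.0]
grip_width: 0.0181
```

View pics/d5.png

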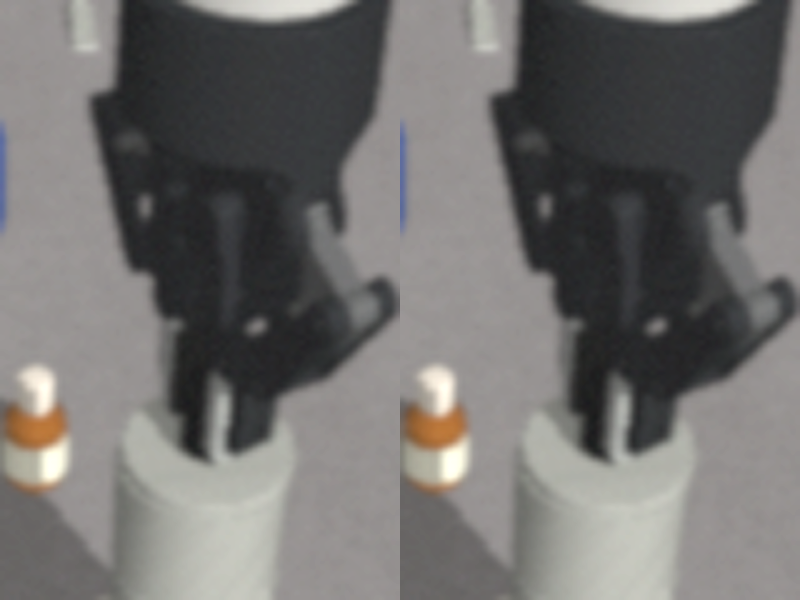

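Seated (0.1755 m against the expected 0.1754). Release, retreat, and check.

```bash
python3 -m handwheel '0 0 -1 0 0 0 55;0 0 -1 0 0 0 55;0 0 -1 0 0 0 55;0 0 -30 0 0 0 55;0 0 -70 0 0 0 55;60 0 -90 0 0 0 55;120 0 -90 0 0 0 55;180 0 -90 0 0 0 55;240 30 -90 0 0 0 55;300 60 -90 0 0 0 55;340 80 -90 0 0 0 55;340 80 -90 0 0 0 55'; python3 - <<'E'
from ov import *
G=(0,255,0);x,y=.6154,.1687
ov("scene","e1.png",(280,120,150,240),2.5,[(x,y,.167,.029,G),(x,y,.195,.01,G)])
ov("top","e2.png",(160,140,180,100),2.2,[(x,y,.167,.029,G),(x,y,.195,.01,G),(.5858,.0104,.058,.007,G),(.6454,.3099,.032,.042,G)])
T=grab_frame("top");cv2.imwrite("pics/e3.png",T["pixels"][:,:,::-1])
E
```

```text
clock: 38.42
tcp_pos: [0.5319, -0.1765, 0.2635]
orientation: [2.21, -2.229, 0.001]
contact_force: [0.1, 0.4, 0.1]
grip_width: 0.0545
```

View pics/e1.png

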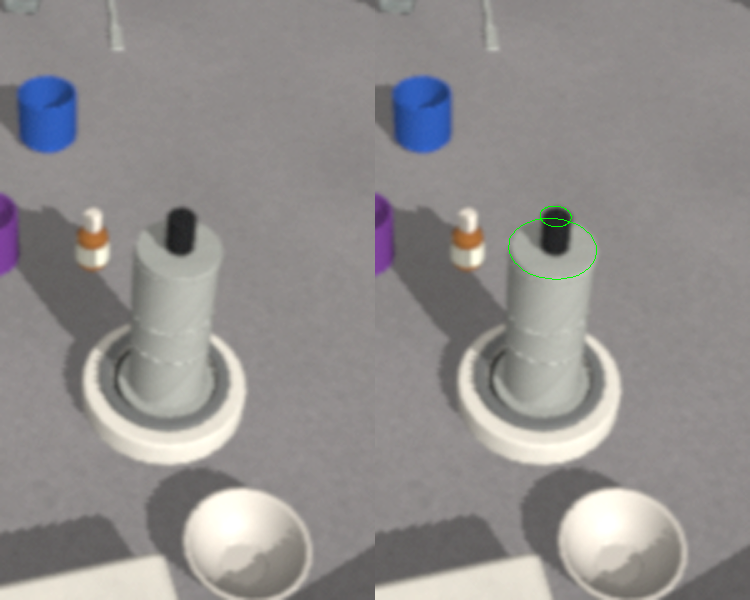

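View pics/e2.png

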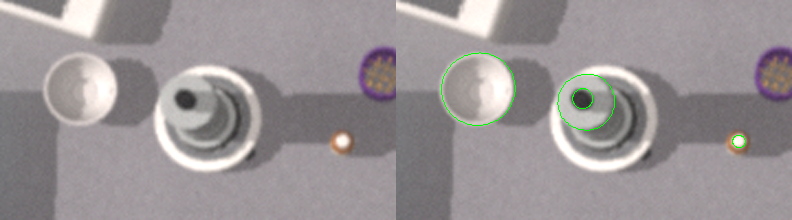

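View pics/e3.png

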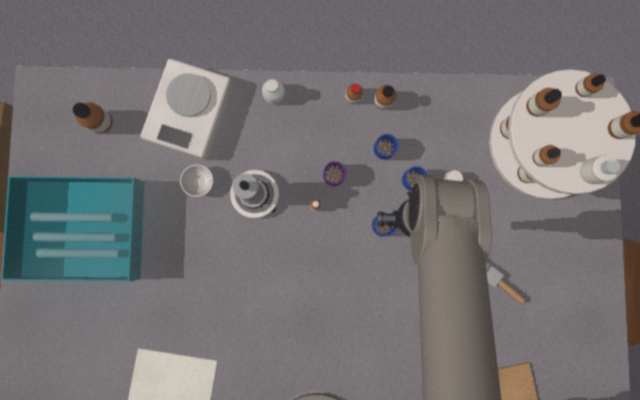

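```bash
python3 -m handwheel '0 0 0 0 0 0 55;0 0 0 0 0 0 55;0 0 0 0 0 0 55'; python3 -c "
from bench import workorder
print(workorder.hand_in())"
```

```text
clock: 38.95
tcp_pos: [0.5347, -0.1703, 0.2638]
orientation: [-2.223, 2.22, 0.0]
contact_force: [0.2, 0.4, 0.4]
grip_width: 0.0546
the job is handed in; nothing more can be done
None
```

The sieve tower is built on the shaker base in the order asked: receiver pan, fine sieve, coarse sieve, lid. I handed it in at about 39 s.

- **Seating:** Each part stopped within about 0.3 mm of its calculated seated height, with 8–18 N of downward press, and I released it before fetching the next.
- **Last pictures:** The lid and knob line up with their calculated outlines in both cameras. The tower stands level with closed joints, and the gripper is open and clear of everything.
- **Things not to move:** The overlays put the bottle and dish where they started. The jar is in its original place by eye in the last top view, where the arm partly covers it, so I did not measure it again.
- **Small disagreements:** Scene-camera outlines sat 1–3 mm from the top camera and the arm's own position readings. My first pixel reading put the receiver about 3 mm off centre in the collar. The calculated outline then showed it close to centred, within the 4 mm clearance.

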